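# Unstack the studio boxes into their trays

## Robot

A 6-joint arm with a two-finger parallel gripper is mounted at the origin on the work surface. World frame = base frame: x ahead of the robot, y to its left, z up, the work surface at z = 0. Lengths are in m, angles in rad, forces in N, time in s.
With the tool pointing down it reaches from about 0.35 to 0.775 m from the base axis. Payload 7.3 kg.
Tool frame: the origin (TCP) lies on the mounting face of the last link; the fingertips stand 178 mm ahead of it and the grasp point (between the pads) lies 159 mm ahead of it (robot.tcp_to_tips is the distance from the TCP to the fingertips, in m); z points along the fingers, y is the direction in which the jaws open and shut (so a half turn about z gives the same grasp; the last joint's range is limited). The gripper opens to 92 mm and grips with 3 to 60 N. Pads are 19 mm wide; open, the fingers measure 130 mm over their backs; the gripper's body (75 mm by 190 mm) begins 47 mm behind the grasp point.
Start: joints at [1.111, 0.342, 1.524, -0, 1.275, -0.146], TCP at [0.162, 0.499, 0.405] pointing down, gripper open.
Joint ranges: [-2.53, 2.53], [-0.77, 2.02], [0.04, 2.7], [-1, 4.14], [0.28, 2.66], [-3.11, 3.11]. Speed limits (rad/s): [2.57, 2.57, 3.14, 3.14, 3.14, 3.14].

## Interface

Orientations are given as [roll, pitch, yaw] about the fixed x, y, z axes, in that order (R = Rz(yaw) Ry(pitch) Rx(roll)).
In Python, from cell import robot, viewer gives the robot as it stands.
- The arm moves only by the shell command python3 -m creep 'ROWS' [OPENING] [FORCE]. ROWS is JSON, a list that holds one entry, the list of rows, each a list of 6 numbers: the shift along the world's x, y, z in mm, then the turn, a rotation vector about the world's x, y, z in degrees. A call has 1 to 5 rows; each row shifts and turns the pose as measured when the row begins; what a row does not reach is not made up. A row lasts 1/12 s, in which the tool goes at most 41.7 mm and 7.16 degrees, less where a joint would pass 70% of its speed; a pose out of reach is approached as far as the arm can. A call with a gripper value outside its range is refused whole. OPENING is the closure, from -1 (fully open) to 1 (shut), set as the call begins (- or left out, the last holds). The fingers move at their own pace and stop on an object; FORCE is the grip in N (left out, the last holds). Time passes only in rows, so rows that do not move let the fingers close. It gives the time, the measured TCP pose, the force and the opening at its end, in the units of the state.
- robot.observe(): the state, without advancing time (a new reading comes with each control period).
- viewer.read_camera(name): name is "scene" or "top" or "wrist"; returns the picture (384x512x3 uint8, blue, green, red); there is no depth.
- viewer.camera_model(name): a dict with "fx", "fy", "cx", "cy" (pixels), "pose" (4x4, takes a point from camera to world coordinates); the wrist camera has in their place "mount" (4x4, takes a point from camera to tool coordinates, whose origin is the TCP and whose axes are the flange's). Camera axes: x right, y up, looking along -z (the intrinsics and any distortion apply to the point x, -y, -z); pixel columns grow to the right and rows downward; lengths in m; the calibration is good to about 2 mm. A picture is of the moment at which its call begins: read the wrist's pose just before it. camera_model takes no time and is no camera call.
- robot.hand_in(): hands the job in, once; it reports no verdict.
The state is a dict: "time": time; "qpos": joint angles; "qvel": joint speeds; "joint_efforts": joint torques, N m; "tool_pos": TCP position; "tool_rot": TCP orientation; "contact_force": force on the tool from outside, world axes, zero at the start; "torque": the same for the moment, N m; "opening": finger opening in m.
Only numpy, scipy, OpenCV 4.12 (cv2) and the standard library are available. Lean on these libraries where they do the work, as an engineer would, in place of code of your own. Each camera call takes 0.05 s, during which the arm holds its last target. There are 200 camera calls.

## Task

Clear the stack of containers on the studio worktop: working from the top down, one at a time, put each container upright into the shallow plywood tray of its own shape (small black pin box in the small oblong tray, round tin in the round tray, square cardboard box in the square tray, long wooden pencil box in the long tray). Each must lie flat within its tray's rim, about centred and in line with its tray. Do not tip any of them over, and leave the mug and the computer mouse where they are.

Things in the scene. Friction and masses are not known exactly. Their poses are not given: they have to be found in the camera images.
- pinbox_center (a point): Small black plastic pin box, topmost of the stack, standing on the round tin. 36 mm (its x) by 24 mm (its y) by 44 mm high, about 60 g. This point is its centre, 22 mm above its underside; z is up.
- tin_center (a point): Round plain aluminium tin, second from the top, standing on the square cardboard box. 48 mm diameter, 44 mm high, about 100 g. This point is its centre, 22 mm above its underside; z is up.
- cardbox_center (a point): Closed square brown cardboard box, third from the top, standing on the pencil box. 58 by 58 mm, 46 mm high, about 120 g. This point is its centre, 23 mm above its underside; x and y are square to its sides, z is up.
- pencilbox_center (a point): Closed long wooden pencil box, bottom of the stack, lying on the worktop. 120 mm (its x) by 54 mm (its y) by 48 mm high, about 220 g; its ends show on either side of the cardboard box. This point is its centre, 24 mm above its underside; z is up.
- small_tray_floor (a point): Tray fixed to the worktop, open above, plywood with grey felt floor. This point is the centre of its felt floor, 3 mm above the worktop; the rim, 6 mm wide, stands 3 mm above the floor (6 mm above the worktop). Small oblong tray for the pin box: inside 56 mm (x) by 44 mm (y).
- round_tray_floor (a point): Tray fixed to the worktop, open above, plywood with grey felt floor. This point is the centre of its felt floor, 3 mm above the worktop; the rim, 6 mm wide, stands 3 mm above the floor (6 mm above the worktop). Round tray for the tin: inside diameter 68 mm.
- square_tray_floor (a point): Tray fixed to the worktop, open above, plywood with grey felt floor. This point is the centre of its felt floor, 3 mm above the worktop; the rim, 6 mm wide, stands 3 mm above the floor (6 mm above the worktop). Square tray for the cardboard box: inside 78 by 78 mm, x and y square to its sides.
- long_tray_floor (a point): Tray fixed to the worktop, open above, plywood with grey felt floor. This point is the centre of its felt floor, 3 mm above the worktop; the rim, 6 mm wide, stands 3 mm above the floor (6 mm above the worktop). Long tray for the pencil box: inside 140 mm (x) by 74 mm (y).
- mug: White mug, a bystander, standing on the worktop: 76 mm diameter, 88 mm high, handle towards its y. Origin at the centre of its underside.
- mouse: White computer mouse, a bystander, lying on the worktop: 105 mm (x) by 60 mm (y), 32 mm high. Origin at the centre of its underside.

How it is judged:
On the way, in this order (a step that is already met when the one before it is completed fails the run):
1. the small black pin box stands in its own tray (horizontal distance between pinbox_center and small_tray_floor below 0.014 m and z of pinbox_center in the frame of small_tray_floor between 0.019 and 0.025 m and angle between pinbox_center's own z axis and vertical below 0.06 rad and angle between the x axis of pinbox_center and the x axis of small_tray_floor, either way round below 0.26 rad), for 0.2 s.
2. the round tin stands in its own tray (horizontal distance between tin_center and round_tray_floor below 0.014 m and z of tin_center in the frame of round_tray_floor between 0.019 and 0.025 m and angle between tin_center's own z axis and vertical below 0.06 rad), for 0.2 s.
3. the square cardboard box stands in its own tray (horizontal distance between cardbox_center and square_tray_floor below 0.014 m and z of cardbox_center in the frame of square_tray_floor between 0.02 and 0.026 m and angle between cardbox_center's own z axis and vertical below 0.06 rad and (angle between the x axis of cardbox_center and the x axis of square_tray_floor, either way round below 0.26 rad or angle between the x axis of cardbox_center and the y axis of square_tray_floor, either way round below 0.26 rad)), for 0.2 s.
4. the long wooden pencil box stands in its own tray (horizontal distance between pencilbox_center and long_tray_floor below 0.014 m and z of pencilbox_center in the frame of long_tray_floor between 0.021 and 0.027 m and angle between pencilbox_center's own z axis and vertical below 0.06 rad and angle between the x axis of pencilbox_center and the x axis of long_tray_floor, either way round below 0.26 rad), for 0.2 s.
At the end, for the whole second after the job is handed in: Each of the four containers is upright (within 0.06 rad), flat on the floor of its own tray (height within 3 mm), centred within 14 mm and, except the round tin, in line with the tray within 0.26 rad (either way round; the square box also by quarter turns), at rest and let go (all of step 1 and all of step 2 and all of step 3 and all of step 4 and linear speed of each of pencilbox, cardbox, tin, pinbox below 0.02 m/s and angular speed of each of pencilbox, cardbox, tin, pinbox below 0.2 rad/s); the robot touches nothing.
It fails at once if a container is tipped over (more than 0.7 rad) (angle between any of pinbox_center, tin_center, cardbox_center, pencilbox_center's own z axis and vertical above 0.7 rad).
It fails at once if the mug is moved by more than 20 mm (distance of mug from where it was at the start of the episode above 0.02 m).
It fails at once if the mouse is moved by more than 20 mm (distance of mouse from where it was at the start of the episode above 0.02 m).
It also fails if it takes over 115 s, if anything falls off the work surface, if the arm or the gripper's body presses on something with over 40 N, if the wrist force passes 120 N, or if a joint passes its speed limit or range.

## Working session

There is one attempt and no reset: what is moved stays moved. The work goes in short steps, Python scripts to look and compute and a shell command to move; the robot and the scene stay as the last step left them, time stands still between calls to the robot, and variables do not carry over. Pictures are saved under pics/ and viewed, about 12 in all and at most 16, crops included, and the job is handed in when it is done.

```bash
ls; mkdir -p pics; python3 - <<'E'
from cell import robot, viewer
import cv2,numpy as np
np.set_printoptions(precision=4,suppress=True)
for n in("top","scene"):
    cv2.imwrite(f"pics/{n}0.png",cv2.resize(viewer.read_camera(n),None,fx=1.5,fy=1.5,interpolation=cv2.INTER_CUBIC))
for n in("top","scene","wrist"): print(n,viewer.camera_model(n))
print(robot.observe())
E
```

```text
pics
top {'fx': 409.5917663887882, 'fy': 409.5917663887882, 'cx': 244.63323667207516, 'cy': 191.20284162734623, 'pose': array([[-0.0822,  0.9753, -0.2048,  0.4278],
       [-0.9966, -0.0803,  0.0173,  0.01  ],
       [ 0.0004,  0.2056,  0.9786,  1.0363],
       [ 0.    ,  0.    ,  0.    ,  1.    ]])}
scene {'fx': 421.4935075995937, 'fy': 421.4935075995937, 'cx': 251.95572355403857, 'cy': 193.93223556905932, 'pose': array([[ 0.5096, -0.6443,  0.5702,  1.1035],
       [ 0.8604,  0.3773, -0.3426, -0.286 ],
       [ 0.0055,  0.6652,  0.7466,  0.7794],
       [ 0.    ,  0.    ,  0.    ,  1.    ]])}
wrist {'fx': 287.83606860976664, 'fy': 287.83606860976664, 'cx': 252.4836887889434, 'cy': 194.57801631799373, 'mount': array([[ 0.0005,  0.9533,  0.302 ,  0.0817],
       [ 1.    , -0.0001, -0.0014, -0.0013],
       [-0.0013,  0.302 , -0.9533,  0.0203],
       [ 0.    ,  0.    ,  0.    ,  1.    ]])}
{'time': 0.1, 'qpos': array([ 1.111 ,  0.3426,  1.5249, -0.    ,  1.2754, -0.146 ]), 'qvel': array([ 0.0008, -0.0041, -0.0009,  0.0004, -0.0012,  0.0009]), 'joint_efforts': array([  0.0016, -43.2002, -24.4696,   0.0719,   0.0526,  -0.    ]), 'tool_pos': array([0.162 , 0.4993, 0.4041]), 'tool_rot': array([-3.1403, -0.0002,  2.8277]), 'contact_force': array([-0.0758, -0.5086,  0.343 ]), 'torque': array([ 0.0108, -0.0189,  0.0162]), 'opening': 0.09233993589253724}
```

View pics/top0.png

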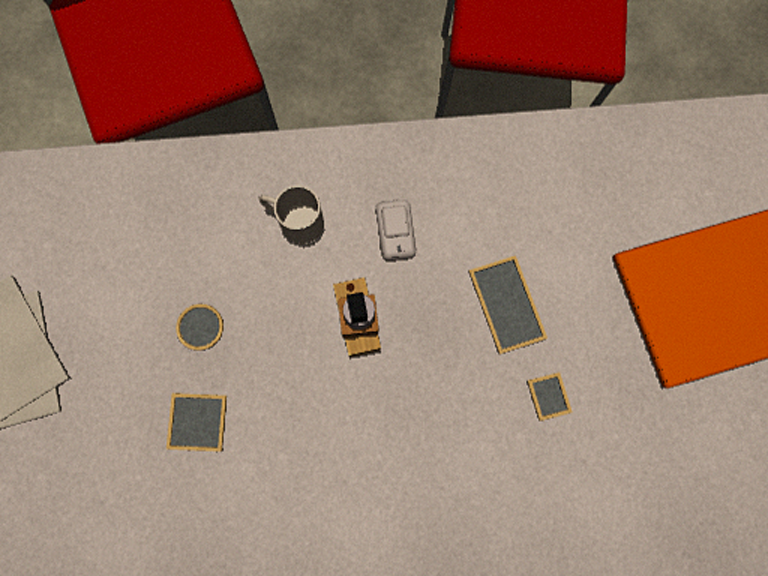

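View pics/scene0.png

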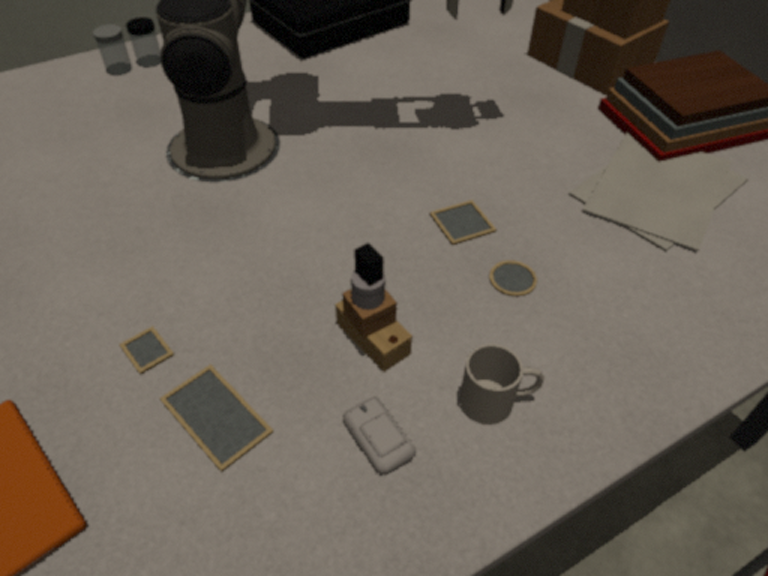

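The top view shows the round tray at (199,327), the square tray at (197,422), the long tray at (508,305), the small tray at (549,397) and the stack at (358,315), all in 1.5x pixels. The mug is at (300,215) and the mouse at (396,230). Next I segment the trays and enlarge the stack.

```bash
cat > h.py <<'E'
import numpy as np,cv2
from cell import robot, viewer
from scipy.spatial.transform import Rotation as R
np.set_printoptions(precision=4,suppress=True)
def pose(n,st=None):
    m=viewer.camera_model(n)
    if n!="wrist": return m,m["pose"]
    T=np.eye(4);T[:3,:3]=R.from_euler("xyz",st["tool_rot"]).as_matrix();T[:3,3]=st["tool_pos"]
    return m,T@m["mount"]
def ray(n,uv,z,st=None):
    m,P=pose(n,st);uv=np.atleast_2d(uv).astype(float)
    d=np.c_[(uv[:,0]-m["cx"])/m["fx"],-(uv[:,1]-m["cy"])/m["fy"],-np.ones(len(uv))]@P[:3,:3].T
    return P[:3,3]+d*((z-P[2,3])/d[:,2])[:,None]
def proj(n,p,st=None):
    m,P=pose(n,st);c=(np.atleast_2d(p)-P[:3,3])@P[:3,:3]
    return np.c_[m["cx"]-m["fx"]*c[:,0]/c[:,2],m["cy"]+m["fy"]*c[:,1]/c[:,2]]
E
python3 - <<'E'
from h import *
im=viewer.read_camera("top");cv2.imwrite("pics/top_raw.png",im)
b,g,r=[im[...,i].astype(int) for i in range(3)]
mask=((b-r>-8)&(r<125)&(r>50)).astype(np.uint8)
n,l,s,c=cv2.connectedComponentsWithStats(cv2.morphologyEx(mask,cv2.MORPH_OPEN,np.ones((3,3))))
for i in range(1,n):
    if 250<s[i,4]<4000 and s[i,1]>150:
        ys,xs=np.where(l==i);w=ray("top",np.c_[xs,ys],0.003)
        (cx,cy),(a,bb),ang=cv2.minAreaRect((w[:,:2]*1000).astype(np.float32))
        print(s[i],"c %.1f %.1f size %.0f %.0f ang %.1f"%(cx,cy,a,bb,ang),"mean",w.mean(0)*1000)
s=viewer.read_camera("scene");cv2.imwrite("pics/scene_raw.png",s)
A=cv2.resize(im[175:245,210:265],None,fx=8,fy=8,interpolation=cv2.INTER_CUBIC)
B=cv2.resize(s[155:250,215:280],None,fx=5.895,fy=5.895,interpolation=cv2.INTER_CUBIC)[:560,:355]
print(A.shape,B.shape)
cv2.imwrite("pics/stack.png",np.hstack([A,B]))
E
```

```text
[321 175  26  30 316] c 630.6 -236.6 size 64 71 ang 14.0 mean [ 631.4965 -235.6241    3.    ]
[122 266  24  31 317] c 442.5 282.4 size 80 52 ang 8.9 mean [443.952  278.6624   3.    ]
(560, 440, 3) (560, 355, 3)
```

View pics/stack.png

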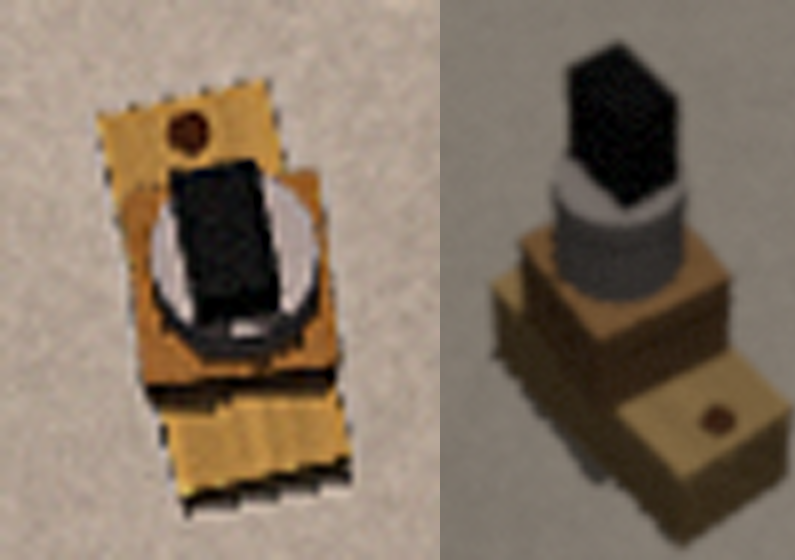

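The stack crop shows the black pin-box top with corners at about (170,170), (253,160) and (275,285). The tin rim is centred near (235,250), and the corners of the card and pencil boxes are visible. I'll fit each body from these points in both views.

```bash
python3 - <<'E'
from h import *
from scipy.optimize import least_squares
from scipy.ndimage import binary_fill_holes
t=lambda x,y:((np.array([x,y])+.5)/8-.5+[210,175])
s=lambda x,y:((np.array([x-440,y])+.5)/5.895-.5+[215,155])
def fit(name,hx,hy,obs,g):
    def f(p):
        c,q=np.cos(p[2]),np.sin(p[2]);o=[]
        for cam,uv,sx,sy,z in obs:
            X=[p[0]+c*sx*hx-q*sy*hy,p[1]+q*sx*hx+c*sy*hy,z]
            o.append(proj(cam,X)[0]-uv)
        return np.ravel(o)
    r=least_squares(f,g,loss="soft_l1",x_scale=[.01,.01,.1]);print(name,r.x[:2]*1000,np.degrees(r.x[2]),"res",f(r.x).round(1))
# x body axis ~ world x ; image-left = +y in top
fit("pencil",.06,.027,[("top",t(98,115),1,1,.048),("top",t(268,82),1,-1,.048),("top",t(350,460),-1,-1,.048),("top",t(183,492),-1,1,.048),
 ("scene",s(795,408),1,1,.048),("scene",s(685,475),1,-1,.048),("scene",s(683,545),1,-1,.0),("scene",s(493,288),-1,-1,.048)],[.5,0,.2])
fit("card",.029,.029,[("top",t(122,190),1,1,.094),("top",t(318,170),1,-1,.094),("top",t(338,372),-1,-1,.094),("top",t(145,385),-1,1,.094),
 ("scene",s(730,275),1,1,.094),("scene",s(602,337),1,-1,.094),("scene",s(522,238),-1,-1,.094)],[.5,0,.1])
fit("pin",.018,.012,[("top",t(170,168),1,1,.182),("top",t(254,158),1,-1,.182),
 ("scene",s(570,70),-1,-1,.182),("scene",s(620,40),-1,1,.182),("scene",s(677,97),1,1,.182),("scene",s(628,206),1,-1,.138)],[.5,0,.1])
print("tin",ray("top",t(235,250),.138)*1000,ray("scene",s(620,195),.138)*1000)
im=cv2.imread("pics/top_raw.png")
h=cv2.cvtColor(im,cv2.COLOR_BGR2HSV);m=((h[...,1]>100)&(h[...,2]>70))
m=binary_fill_holes(m).astype(np.uint8)
m[:150]=0
n,l,st,c=cv2.connectedComponentsWithStats(m)
for i in range(1,n):
    if 300<st[i,4]<5000:
        ys,xs=np.where(l==i);w=ray("top",np.c_[xs,ys],0.006)[:,:2]*1000
        (cx,cy),(a,b),ang=cv2.minAreaRect(w.astype(np.float32));print(st[i],"rect %.1f %.1f  %.0fx%.0f ang %.1f"%(cx,cy,a,b,ang),"mean",w.mean(0))
E
```

```text
pencil [588.9475  14.2439] 7.904813455980662 res [-0.4  0.1 -0.3 -0.4  0.3 -0.4 -0.7  0.5  0.2 -0.4 -0.3  0.6 -0.2  1.5
 -0.7 -1.2]
card [583.2726  11.7133] 1.2791675335370725 res [-0.1  0.1 -0.   0.1  0.2 -0.8 -0.6  0.2  0.8 -0.1 -0.6  0.4 -0.8 -0.4]
pin [581.9948  12.1129] 5.684390365498328 res [-0.4  0.4  0.2 -0.3 -1.  -0.6  0.2 -0.4  1.1  0.1 -0.3  1.6]
tin [[583.7027   9.5132 138.    ]] [[591.5725   4.9355 138.    ]]
[ 313  171   52   65 1989] rect 595.5 -243.7  151x87 ang 13.3 mean [ 594.2628 -243.7985]
[222 185  31  38 413] rect 612.1 13.1  94x65 ang 5.8 mean [619.7148  18.7873]
[117 203  32  31 762] rect 599.2 280.8  78x77 ang 41.9 mean [598.6527 280.4951]
[352 248  29  32 638] rect 435.5 -292.8  67x57 ang 9.0 mean [ 435.3759 -292.8434]
[ 111  262   40   39 1376] rect 441.7 289.6  91x90 ang 82.9 mean [441.4792 289.8379]
```

Residuals are small, so I have poses for everything. Next I move above the stack.

```bash
python3 -m creep '[[[26,-30,0,0,0,6],[26,-30,0,0,0,6],[26,-30,0,0,0,6],[26,-30,0,0,0,6],[26,-30,0,0,0,0]]]' -1
python3 -m creep '[[[26,-30,0,0,0,0],[26,-30,0,0,0,0],[26,-30,0,0,0,0],[26,-30,0,0,0,0],[26,-30,0,0,0,0]]]' 
python3 -m creep '[[[26,-30,0,0,0,0],[26,-30,0,0,0,0],[26,-30,0,0,0,0],[0,0,0,0,0,0],[0,0,0,0,0,0]]]'
```

```text
time: 0.62
tool_pos: [0.2874, 0.3524, 0.4029]
tool_rot: [3.142, -0.003, -3.021]
contact_force: [1.0, 0.7, 0.5]
opening: 0.0918
time: 1.03
tool_pos: [0.4211, 0.1939, 0.4031]
tool_rot: [3.141, -0.002, -3.018]
contact_force: [0.2, 1.0, 0.4]
opening: 0.0915
time: 1.45
tool_pos: [0.5059, 0.0918, 0.4022]
tool_rot: [-3.141, -0.001, -3.027]
contact_force: [-0.3, 0.8, 0.2]
opening: 0.0917
```

```bash
python3 -m creep '[[[25,-27,0,0,0,-1],[25,-27,0,0,0,0],[26,-26,0,0,0,0],[0,0,0,0,0,0],[0,0,0,0,0,0]]]'
python3 - <<'E'
from h import *
st=robot.observe();im=viewer.read_camera("wrist")
print(st["tool_pos"],st["tool_rot"])
# predicted pin top corners
def box(cx,cy,a,hx,hy,z):
    a=np.radians(a);c,s=np.cos(a),np.sin(a)
    return np.array([[cx+c*x*hx-s*y*hy,cy+s*x*hx+c*y*hy,z] for x,y in((1,1),(1,-1),(-1,-1),(-1,1))])
for n,B in(("pin",box(.582,.0121,5.7,.018,.012,.182)),("card",box(.5833,.0117,1.3,.029,.029,.094)),("pen",box(.589,.0142,7.9,.06,.027,.048))):
    p=proj("wrist",B,st);print(n,p.round(0).tolist())
    cv2.polylines(im,[np.int32(np.round(p*16))],True,(0,255,0),1,cv2.LINE_AA,4)
th=np.linspace(0,2*np.pi,60);p=proj("wrist",np.c_[.586+.024*np.cos(th),.009+.024*np.sin(th),0*th+.138],st)
cv2.polylines(im,[np.int32(np.round(p*16))],True,(0,0,255),1,cv2.LINE_AA,4)
cv2.imwrite("pics/w1.png",cv2.resize(im,(768,576),interpolation=cv2.INTER_CUBIC))
E
```

```text
time: 1.87
tool_pos: [0.5821, 0.0126, 0.4012]
tool_rot: [3.14, -0.005, -3.041]
contact_force: [-0.5, 0.6, -0.4]
opening: 0.092
[0.5821 0.0126 0.4012] [ 3.1405 -0.0049 -3.0411]
pin [[269.0, 242.0], [237.0, 242.0], [236.0, 197.0], [269.0, 197.0]]
card [[277.0, 217.0], [223.0, 213.0], [226.0, 159.0], [283.0, 164.0]]
pen [[277.0, 228.0], [234.0, 230.0], [228.0, 133.0], [276.0, 131.0]]
```

View pics/w1.png

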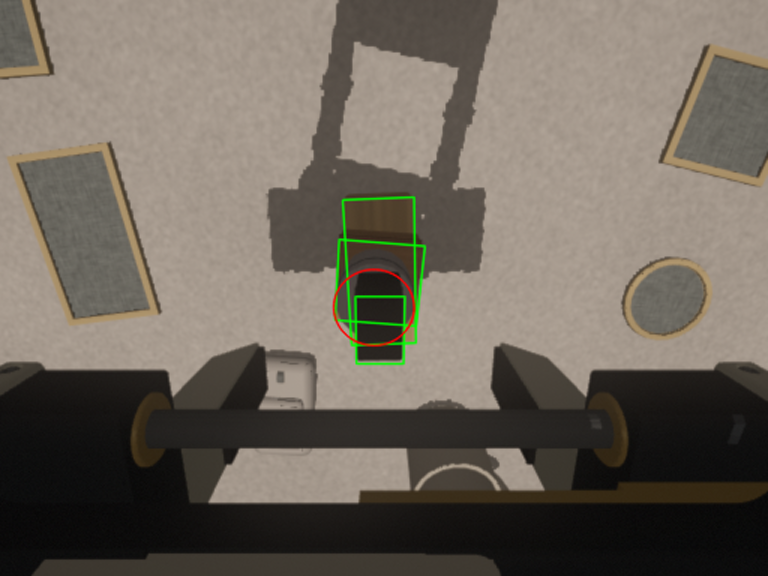

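The pin overlay fits. The tin is really about 2 mm towards (583,11). Now I go down and grip the pin box.

```bash
python3 -m creep '[[[0,0,-26,0,0.3,0],[0,0,-26,0,0,0],[0,0,-22,0,0,0],[0,0,-2,0,0,0],[0,0,0,0,0,0]]]'
python3 -m creep '[[[0,0,0,0,0,0],[0,0,0,0,0,0],[0,0,0,0,0,0],[0,0,0,0,0,0],[0,0,0,0,0,0]]]' 1 12
python3 -m creep '[[[0,0,0,0,0,0],[0,0,0,0,0,0],[0,0,0,0,0,0],[0,0,0,0,0,0],[0,0,0,0,0,0]]]'
```

```text
time: 2.33
tool_pos: [0.5778, 0.0202, 0.3255]
tool_rot: [3.14, -0.007, -3.033]
contact_force: [-0.1, -0.1, 0.7]
opening: 0.0921
time: 2.75
tool_pos: [0.5775, 0.0228, 0.3312]
tool_rot: [3.141, -0.0, -3.03]
contact_force: [0.3, -0.8, 0.4]
opening: 0.0627
time: 3.17
tool_pos: [0.5778, 0.0223, 0.3328]
tool_rot: [-3.141, 0.002, -3.031]
contact_force: [0.3, -0.1, 0.2]
opening: 0.0298
```

The arm drifted about 10 mm in y while closing. I'll look before going on.

```bash
python3 - <<'E'
from h import *
st=robot.observe();print(st["tool_pos"],st["tool_rot"],st["opening"])
im=viewer.read_camera("top");print(proj("top",st["tool_pos"]+[0,0,-.159]))
s=viewer.read_camera("scene")
w=viewer.read_camera("wrist")
A=cv2.resize(w[130:330,120:390],(540,400))
B=cv2.resize(s[110:260,180:320],(260,280),interpolation=cv2.INTER_CUBIC)
C=np.zeros((400,260,3),np.uint8);C[:280]=B
cv2.imwrite("pics/w2.png",np.hstack([A,C]))
E
```

```text
[0.5778 0.0223 0.3328] [-3.1412  0.0025 -3.0306] 0.029843841508683036
[[232.9836 206.1299]]
```

View pics/w2.png

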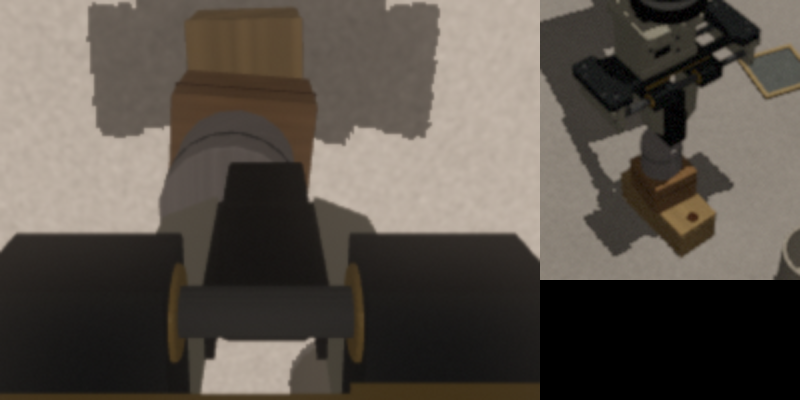

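The pin is still standing on the tin, inside the closing jaws. The left pad pushed it a few millimetres in +y. I finish the grip.

```bash
python3 -m creep '[[[0,0,0,0,0,0],[0,0,0,0,0,0]]]' 1 15; python3 -m creep '[[[0,0,0,0,0,0],[0,0,0,0,0,0]]]'
```

```text
time: 3.48
tool_pos: [0.5779, 0.0223, 0.3327]
tool_rot: [-3.141, 0.002, -3.031]
contact_force: [0.4, -0.2, 0.1]
opening: 0.0238
time: 3.65
tool_pos: [0.5779, 0.0223, 0.3327]
tool_rot: [-3.141, 0.002, -3.031]
contact_force: [0.3, 0.5, 1.7]
opening: 0.0238
```

```bash
python3 -m creep '[[[0,0,10,0,0,0],[0,0,20,0,0,0],[0,0,20,0,0,0],[0,0,10,0,0,0],[0,0,0,0,0,0]]]'
python3 -m creep '[[[-8,-16,0,0,0,1],[-15,-32,0,0,0,1],[-15,-32,0,0,0,1],[-15,-32,0,0,0,0],[-15,-32,0,0,0,0]]]'
python3 -m creep '[[[-15,-32,0,0,0,0],[-15,-32,0,0,0,0],[-15,-32,0,0,0,0],[-8,-20,0,0,0,0],[0,0,0,0,0,0]]]'
python3 -m creep '[[[0,0,0,0,0,0],[0,0,0,0,0,0]]]'
```

```text
time: 4.07
tool_pos: [0.5772, 0.0225, 0.396]
tool_rot: [3.141, -0.001, -3.031]
contact_force: [0.4, -0.2, -0.3]
opening: 0.0243
time: 4.48
tool_pos: [0.5081, -0.1197, 0.3964]
tool_rot: [3.139, 0.003, -2.964]
contact_force: [1.2, -0.7, -0.6]
opening: 0.024
time: 4.9
tool_pos: [0.4486, -0.2448, 0.3955]
tool_rot: [3.14, 0.001, -2.968]
contact_force: [0.6, -0.2, 0.2]
opening: 0.0236
time: 5.07
tool_pos: [0.4479, -0.2454, 0.395]
tool_rot: [3.139, 0.0, -2.972]
contact_force: [-0.3, 0.2, -0.3]
opening: 0.024
```

```bash
python3 -m creep '[[[-8,-24,-20,0,0,0],[-8,-23,-35,0,0,0],[0,0,-35,0,0,0],[0,0,-30,0,0,0],[0,0,-20,0,0,0]]]'
python3 -m creep '[[[0,0,0,0,0,0],[0,0,0,0,0,0]]]'
python3 - <<'E'
from h import *
s=viewer.read_camera("scene");t=viewer.read_camera("top")
A=cv2.resize(s[170:270,50:150],(500,500),interpolation=cv2.INTER_CUBIC)
B=cv2.resize(t[230:290,335:395],(300,300),interpolation=cv2.INTER_CUBIC)
C=np.zeros((500,300,3),np.uint8);C[:300]=B
cv2.imwrite("pics/p3.png",np.hstack([A,C]))
E
```

```text
time: 5.48
tool_pos: [0.4355, -0.2891, 0.2564]
tool_rot: [-3.133, 0.012, -2.963]
contact_force: [-0.3, 0.2, -0.2]
opening: 0.0242
time: 5.65
tool_pos: [0.4358, -0.2861, 0.2521]
tool_rot: [-3.141, 0.006, -2.96]
contact_force: [0.1, -0.2, -0.5]
opening: 0.024
```

View pics/p3.png

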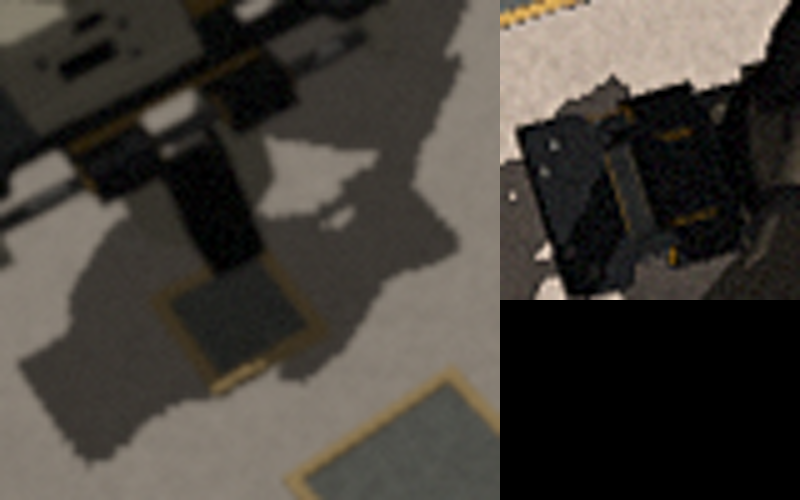

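```bash
python3 - <<'E'
from h import *
st=robot.observe();z=st["tool_pos"][2]-.1947
w=ray("scene",[[222/5+50-.4,272/5+170-.4],[265/5+50-.4,248/5+170-.4]],z);print(w*1000)
a=np.radians(189.7-180+.7);f=w[:,:2].mean(0);print("centre",(f-.018*np.array([np.cos(a),np.sin(a)]))*1000, st["tool_pos"])
E
```

```text
[[ 455.8521 -292.1518   58.5088]
 [ 452.3355 -272.2319   58.5088]]
centre [ 436.3895 -285.4412] [ 0.4358 -0.2864  0.2532]
```

```bash
python3 -m creep '[[[0,-5,-15,0,0,0],[0,-3,-15,0,0,0],[0,0,-10,0,0,0],[0,0,0,0,0,0],[0,0,0,0,0,0]]]'
```

```text
time: 6.17
tool_pos: [0.4395, -0.2945, 0.2203]
tool_rot: [-3.127, 0.018, -2.956]
contact_force: [-0.2, -0.9, 0.3]
opening: 0.0238
```

```bash
cat > d.py <<'E'
import sys
from h import *
# d.py x y z yaw(deg): delta in mm / world rotation vector deg
x,y,z,yaw=map(float,sys.argv[1:]);st=robot.observe()
r=(R.from_euler("xyz",[np.pi,0,np.radians(yaw)])*R.from_euler("xyz",st["tool_rot"]).inv()).as_rotvec()
print("delta",((np.array([x,y,z])-st["tool_pos"]*1000)).round(1),np.degrees(r).round(2),"open",round(st["opening"]*1000,1),"t",st["time"])
E
python3 -m creep '[[[-2,1,-8,0.6,1.2,-1.5],[-1,0,-6,0,0,0],[0,0,0,0,0,0]]]'; python3 d.py 435.4 -292.8 199 189
```

```text
time: 6.42
tool_pos: [0.4376, -0.2937, 0.2094]
tool_rot: [-3.136, 0.002, -2.982]
contact_force: [-0.3, 0.5, 0.2]
opening: 0.0243
delta [ -2.2   0.9 -10.4] [ 0.29  0.19 -0.14] open 24.3 t 6.4167
```

```bash
python3 -m creep '[[[-2,1,-6,0.3,0.2,0],[0,0,-4,0,0,0],[0,0,0,0,0,0]]]'; python3 d.py 435.4 -292.8 199 189
```

```text
time: 6.67
tool_pos: [0.4359, -0.2927, 0.2002]
tool_rot: [-3.14, 0.002, -2.98]
contact_force: [-0.2, 0.0, 0.7]
opening: 0.0245
delta [-0.5 -0.1 -1.2] [ 0.1   0.14 -0.24] open 24.5 t 6.6667
```

```bash
python3 -m creep '[[[0,0,-2,0,0,0],[0,0,-1,0,0,0],[0,0,0,0,0,0],[0,0,0,0,0,0]]]'; python3 d.py 435.4 -292.8 198 189
```

```text
time: 7.0
tool_pos: [0.436, -0.2929, 0.1979]
tool_rot: [-3.139, 0.003, -2.98]
contact_force: [-0.3, 0.7, -0.7]
opening: 0.0236
delta [-0.6  0.1  0.1] [ 0.13  0.19 -0.26] open 23.6 t 7.0
```

```bash
python3 -m creep '[[[0,0,-1,0,0,0],[0,0,0,0,0,0],[0,0,0,0,0,0]]]'; 
python3 -m creep '[[[0,0,0,0,0,0],[0,0,0,0,0,0],[0,0,0,0,0,0],[0,0,0,0,0,0],[0,0,0,0,0,0]]]' -1
python3 -m creep '[[[0,0,0,0,0,0],[0,0,0,0,0,0],[0,0,0,0,0,0],[0,0,0,0,0,0],[0,0,0,0,0,0]]]' 
python3 -m creep '[[[0,0,10,0,0,0],[0,0,20,0,0,0],[0,0,30,0,0,0],[0,0,40,0,0,0],[0,0,40,0,0,0]]]'
```

```text
time: 7.25
tool_pos: [0.4362, -0.2931, 0.198]
tool_rot: [-3.138, 0.004, -2.98]
contact_force: [0.5, 0.2, -0.8]
opening: 0.0241
time: 7.67
tool_pos: [0.4362, -0.2931, 0.1975]
tool_rot: [-3.138, 0.004, -2.98]
contact_force: [0.1, 0.3, -0.1]
opening: 0.0529
time: 8.08
tool_pos: [0.4363, -0.2931, 0.1973]
tool_rot: [-3.138, 0.004, -2.98]
contact_force: [0.4, 0.0, 0.6]
opening: 0.0861
time: 8.5
tool_pos: [0.4336, -0.2909, 0.336]
tool_rot: [3.13, -0.008, -2.98]
contact_force: [1.5, -0.6, -0.3]
opening: 0.0919
```

```bash
python3 -m creep '[[[10,18,20,0,0,-3],[15,32,20,0,0,-3],[16,32,5,0,0,0],[16,32,0,0,0,0],[16,32,0,0,0,0]]]'
python3 -m creep '[[[16,32,0,0,0,0],[10,20,0,0,0,0],[0,0,0,0,0,0],[0,0,0,0,0,0]]]'
python3 - <<'E'
from h import *
st=robot.observe();print(st["tool_pos"],st["tool_rot"])
t=viewer.read_camera("top");s=viewer.read_camera("scene")
cv2.imwrite("pics/t4.png",t);cv2.imwrite("pics/s4.png",s)
A=cv2.resize(t[175:245,210:265],(440,560),interpolation=cv2.INTER_CUBIC)
B=cv2.resize(t[235:285,345:390],(360,400),interpolation=cv2.INTER_CUBIC)
C=np.zeros((560,360,3),np.uint8);C[:400]=B
cv2.imwrite("pics/p4.png",np.hstack([A,C]))
E
```

```text
time: 8.92
tool_pos: [0.5059, -0.1457, 0.3991]
tool_rot: [-3.137, 0.01, -3.102]
contact_force: [1.2, -1.1, 0.3]
opening: 0.092
time: 9.25
tool_pos: [0.5336, -0.0844, 0.4038]
tool_rot: [-3.136, 0.016, -3.094]
contact_force: [-0.5, -0.1, 0.5]
opening: 0.0919
[ 0.5336 -0.0844  0.4038] [-3.1365  0.0161 -3.0942]
```

View pics/p4.png

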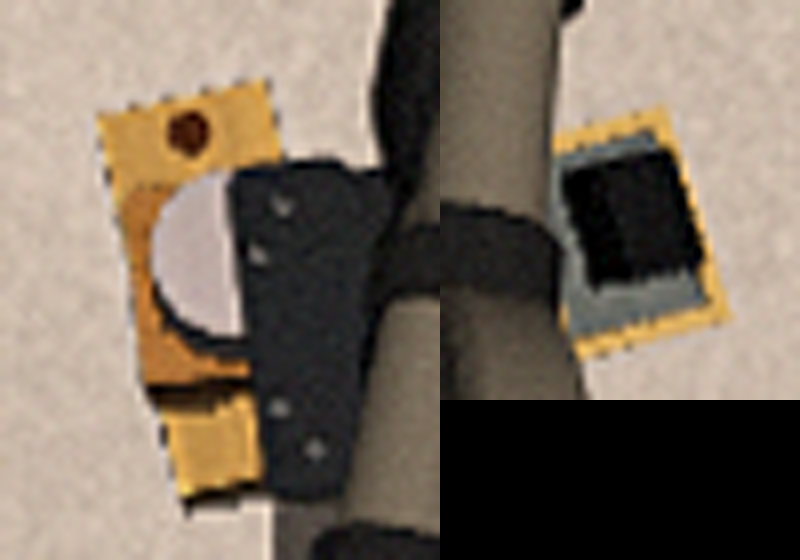

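The pin box stands upright in its tray, 3-4 mm off centre at most. The tin's left edge (150,250) has not moved, so the tin is still near (584,10).

```bash
python3 d.py 584 10 350 182
python3 -m creep '[[[15,28,0,0,1,0],[17,32,-5,0,0,0],[14,24,-20,0,0,0],[4,6,-25,0,0,0],[0,0,0,0,0,0]]]'; python3 -m creep '[[[0,0,0,0,0,0],[0,0,0,0,0,0]]]';python3 d.py 584 10 282 182
```

```text
delta [ 50.7  95.5 -53.6] [ 0.25  0.93 -0.6 ] open 91.5 t 9.35
time: 9.77
tool_pos: [0.5832, -0.0007, 0.3546]
tool_rot: [-3.134, 0.001, -3.11]
contact_force: [-2.2, 0.6, -1.5]
opening: 0.0924
time: 9.93
tool_pos: [0.5828, -0.0031, 0.355]
tool_rot: [-3.134, -0.001, -3.111]
contact_force: [-0.7, 0.1, 0.2]
opening: 0.0922
delta [  1.2  13.1 -73. ] [ 0.45 -0.05  0.27] open 92.2 t 9.9333
```

```bash
python3 -m creep '[[[1,13,0,0.5,0,0],[0,0,-10,0,0,0],[0,0,0,0,0,0]]]';python3 d.py 584 10 282 182;  python3 -m creep '[[[0,0,-15,0,0,0],[0,0,-15,0,0,0],[0,0,-15,0,0,0],[0,0,0,0,0,0]]]';python3 d.py 584 10 282 182
```

```text
time: 10.18
tool_pos: [0.5836, 0.0075, 0.3478]
tool_rot: [3.141, 0.004, -3.116]
contact_force: [-0.6, 0.0, -0.5]
opening: 0.092
delta [  0.4   2.5 -65.8] [-0.04  0.21  0.56] open 92.0 t 10.1833
time: 10.52
tool_pos: [0.5834, 0.0063, 0.3046]
tool_rot: [-3.141, 0.01, -3.118]
contact_force: [-1.3, -1.1, -0.5]
opening: 0.0917
delta [  0.6   3.7 -22.6] [0.02 0.59 0.63] open 91.7 t 10.5167
```

```bash
python3 -m creep '[[[0,4,-12,0,0.6,0.5],[0,0,-10,0,0,0],[0,0,0,0,0,0]]]';python3 d.py 584 10 282 182;  python3 -m creep '[[[0,0,0,0,0,0],[0,0,0,0,0,0]]]';python3 d.py 584 10 282 182
```

```text
time: 10.77
tool_pos: [0.5836, 0.0102, 0.2828]
tool_rot: [-3.141, 0.001, -3.109]
contact_force: [-0.5, -0.2, 0.3]
opening: 0.0921
delta [ 0.4 -0.2 -0.8] [0.04 0.08 0.12] open 92.1 t 10.7667
time: 10.93
tool_pos: [0.5838, 0.0103, 0.2828]
tool_rot: [-3.141, 0.001, -3.109]
contact_force: [0.2, -0.1, 0.9]
opening: 0.0917
delta [ 0.2 -0.3 -0.8] [0.04 0.06 0.1 ] open 91.7 t 10.9333
```

```bash
python3 -m creep '[[[0,0,0,0,0,0],[0,0,0,0,0,0],[0,0,0,0,0,0],[0,0,0,0,0,0],[0,0,0,0,0,0]]]' 1 20; python3 -m creep '[[[0,0,0,0,0,0],[0,0,0,0,0,0],[0,0,0,0,0,0],[0,0,0,0,0,0]]]'
```

```text
time: 11.35
tool_pos: [0.5843, 0.0102, 0.2848]
tool_rot: [-3.14, 0.005, -3.108]
contact_force: [0.4, -0.4, -0.1]
opening: 0.0633
time: 11.68
tool_pos: [0.5843, 0.0102, 0.2852]
tool_rot: [-3.14, 0.005, -3.109]
contact_force: [-0.3, -0.8, 0.8]
opening: 0.0477
```

```bash
python3 -m creep '[[[0,0,10,0,0,0],[0,0,25,0,0,0],[0,0,20,0,0,0],[0,0,5,0,0,0],[0,0,0,0,0,0]]]'
python3 -m creep '[[[1,15,0,0,0,0],[1,33,0,0,0,0],[2,35,0,0,0,0],[2,35,0,0,0,0],[2,35,0,0,0,0]]]'
python3 -m creep '[[[2,35,0,0,0,0],[2,35,0,0,0,0],[1,25,0,0,0,0],[0,10,0,0,0,0],[0,0,0,0,0,0]]]'
python3 -m creep '[[[0,0,0,0,0,0],[0,0,0,0,0,0]]]';python3 d.py 598.7 280.5 195 182
```

```text
time: 12.1
tool_pos: [0.5836, 0.0102, 0.3477]
tool_rot: [-3.141, 0.002, -3.109]
contact_force: [0.2, 0.1, -1.9]
opening: 0.0474
time: 12.52
tool_pos: [0.5914, 0.1609, 0.3454]
tool_rot: [-3.138, -0.0, -3.12]
contact_force: [0.9, 0.1, -0.9]
opening: 0.0476
time: 12.93
tool_pos: [0.594, 0.2775, 0.3395]
tool_rot: [-3.138, -0.007, -3.114]
contact_force: [-0.9, -0.6, -1.3]
opening: 0.0476
time: 13.1
tool_pos: [0.5937, 0.2766, 0.3378]
tool_rot: [-3.136, -0.01, -3.113]
contact_force: [0.3, 0.4, -0.7]
opening: 0.0474
delta [   5.     3.9 -142.8] [ 0.33 -0.53  0.38] open 47.4 t 13.1
```

```bash
python3 -m creep '[[[3,2,-20,0.3,-0.5,0],[2,2,-35,0,0,0],[0,0,-35,0,0,0],[0,0,-20,0,0,0],[0,0,0,0,0,0]]]'
python3 d.py 598.7 280.5 195 182
python3 -m creep '[[[0,0,0,0,0,0],[0,0,0,0,0,0]]]';python3 d.py 598.7 280.5 195 182
```

```text
time: 13.52
tool_pos: [0.6005, 0.2713, 0.2274]
tool_rot: [-3.141, 0.007, -3.123]
contact_force: [-0.9, -0.8, -1.0]
opening: 0.0481
delta [ -1.8   9.2 -32.4] [0.03 0.37 0.91] open 48.1 t 13.5167
time: 13.68
tool_pos: [0.6012, 0.2684, 0.2277]
tool_rot: [-3.14, 0.005, -3.126]
contact_force: [-0.3, 0.1, -0.7]
opening: 0.0476
delta [ -2.5  12.1 -32.7] [0.1  0.27 1.1 ] open 47.6 t 13.6833
```

```bash
python3 -m creep '[[[-2,11,-6,0,0.3,1],[0,1,-10,0,0,0],[0,0,-5,0,0,0],[0,0,0,0,0,0]]]'
python3 d.py 598.7 280.5 195 182
python3 -m creep '[[[0,0,0,0,0,0],[0,0,0,0,0,0]]]';python3 d.py 598.7 280.5 195 182
```

```text
time: 14.02
tool_pos: [0.6009, 0.2809, 0.2109]
tool_rot: [3.141, 0.008, -3.108]
contact_force: [0.3, -0.0, 0.2]
opening: 0.0473
delta [ -2.2  -0.4 -15.9] [-0.08  0.48  0.09] open 47.3 t 14.0167
time: 14.18
tool_pos: [0.6008, 0.2814, 0.2111]
tool_rot: [3.14, 0.009, -3.107]
contact_force: [-0.1, -0.4, -0.4]
opening: 0.0476
delta [ -2.1  -0.9 -16.1] [-0.08  0.5   0.03] open 47.6 t 14.1833
```

```bash
python3 -m creep '[[[-2,0,-8,0,0.5,0],[0,0,-6,0,0,0],[0,0,-2,0,0,0],[0,0,0,0,0,0],[0,0,0,0,0,0]]]'
python3 d.py 598.7 280.5 195 182
```

```text
time: 14.6
tool_pos: [0.5986, 0.2816, 0.1943]
tool_rot: [3.14, 0.0, -3.107]
contact_force: [-1.6, 0.6, 3.5]
opening: 0.0476
delta [ 0.1 -1.1  0.7] [-0.11  0.01  0.02] open 47.6 t 14.6
```

Contact is felt (3.5 N up), so I release and lift.

```bash
python3 -m creep '[[[0,0,0,0,0,0],[0,0,0,0,0,0],[0,0,0,0,0,0],[0,0,0,0,0,0],[0,0,0,0,0,0]]]' -1
python3 -m creep '[[[0,0,0,0,0,0],[0,0,0,0,0,0],[0,0,0,0,0,0],[0,0,0,0,0,0]]]'
python3 -m creep '[[[0,0,10,0,0,0],[0,0,25,0,0,0],[0,0,35,0,0,0],[0,0,30,0,0,0],[0,0,0,0,0,0]]]'; python3 -m creep '[[[-1,-15,0,0,0,0],[-2,-33,0,0,0,0],[-2,-33,0,0,0,0],[-1,-33,0,0,0,0],[0,-15,0,0,0,0]]]'
python3 - <<'E'
from h import *
t=viewer.read_camera("top");s=viewer.read_camera("scene")
cv2.imwrite("pics/t5.png",t)
A=cv2.resize(t[175:245,210:265],(440,560),interpolation=cv2.INTER_CUBIC)
B=cv2.resize(t[195:240,110:155],(360,360),interpolation=cv2.INTER_CUBIC)
C=np.zeros((560,360,3),np.uint8);C[:360]=B
cv2.imwrite("pics/p5.png",np.hstack([A,C]))
E
python3 d.py 583 12 300 181.3
```

```text
time: 15.02
tool_pos: [0.599, 0.2816, 0.195]
tool_rot: [3.139, 0.002, -3.107]
contact_force: [-0.3, 0.2, -0.1]
opening: 0.0763
time: 15.35
tool_pos: [0.5991, 0.2815, 0.1952]
tool_rot: [3.139, 0.002, -3.107]
contact_force: [0.5, 0.5, -0.0]
opening: 0.0912
time: 15.77
tool_pos: [0.5978, 0.2811, 0.2989]
tool_rot: [3.141, -0.003, -3.107]
contact_force: [1.0, 0.2, 1.0]
opening: 0.0916
time: 16.18
tool_pos: [0.5894, 0.1494, 0.3024]
tool_rot: [3.139, 0.003, -3.099]
contact_force: [-0.1, 0.5, 0.5]
opening: 0.0921
delta [  -6.8 -137.8   -2.4] [-0.17  0.17 -1.  ] open 91.8 t 16.2833
```

View pics/p5.png

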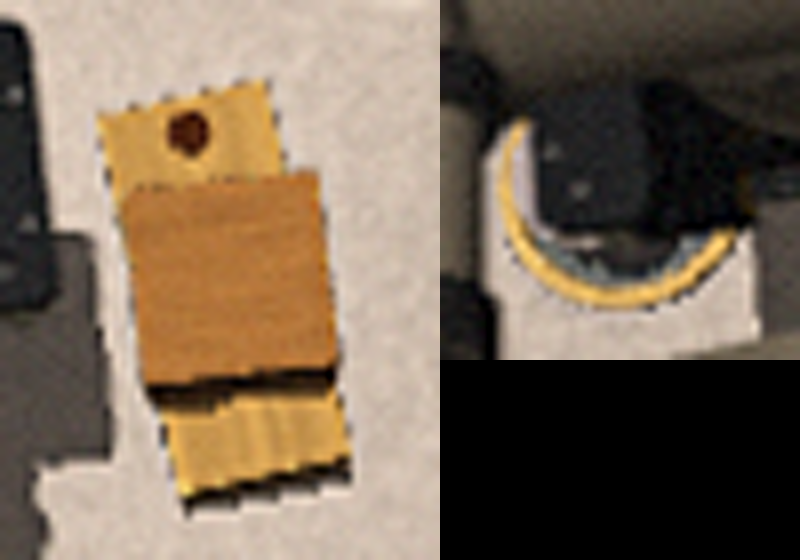

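The card box has not moved, and the tin sits inside the round rim. Next is the card box.

```bash
python3 -m creep '[[[-2,-33,0,0,0,-1],[-2,-35,0,0,0,0],[-2,-35,0,0,0,0],[-1,-25,0,0,0,0],[0,-8,0,0,0,0]]]'
python3 -m creep '[[[0,0,0,0,0,0],[0,0,0,0,0,0],[0,0,0,0,0,0]]]'; python3 d.py 583.3 11.7 234 181.3
```

```text
time: 16.7
tool_pos: [0.5809, 0.0123, 0.3014]
tool_rot: [3.137, 0.002, -3.114]
contact_force: [0.4, -0.2, -0.4]
opening: 0.092
time: 16.95
tool_pos: [0.5809, 0.0123, 0.301]
tool_rot: [3.136, 0.001, -3.117]
contact_force: [-0.8, -0.5, -0.2]
opening: 0.0915
delta [  2.4  -0.6 -67. ] [-0.35  0.07 -0.1 ] open 91.5 t 16.95
```

```bash
python3 -m creep '[[[2,0,-15,-0.4,0,0],[0,0,-15,0,0,0],[0,0,-10,0,0,0],[0,0,0,0,0,0]]]'; python3 d.py 583.3 11.7 234 181.3
```

```text
time: 17.28
tool_pos: [0.5834, 0.0186, 0.2604]
tool_rot: [-3.142, 0.004, -3.11]
contact_force: [-0.1, 0.3, -0.8]
opening: 0.0919
delta [ -0.1  -6.9 -26.4] [-0.    0.23 -0.49] open 91.9 t 17.2833
```

```bash
python3 -m creep '[[[0,0,0,0,0,0],[0,0,0,0,0,0]]]'; python3 d.py 583.3 11.7 234 181.3
```

```text
time: 17.45
tool_pos: [0.5835, 0.0206, 0.2601]
tool_rot: [3.141, 0.003, -3.108]
contact_force: [0.0, 0.5, 0.4]
opening: 0.0917
delta [ -0.2  -8.9 -26.1] [-0.03  0.16 -0.63] open 91.7 t 17.45
```

```bash
python3 -m creep '[[[0,-9,-4,0,0,-0.5],[0,0,-12,0,0,0],[0,0,-10,0,0,0],[0,0,0,0,0,0],[0,0,0,0,0,0]]]'; python3 d.py 583.3 11.7 234 181.3
```

```text
time: 17.87
tool_pos: [0.5844, 0.0104, 0.2355]
tool_rot: [-3.141, 0.008, -3.117]
contact_force: [-0.2, 0.1, -0.2]
opening: 0.092
delta [-1.1  1.3 -1.5] [ 0.02  0.47 -0.1 ] open 92.0 t 17.8667
```

```bash
python3 -m creep '[[[-1,1,0,0,0.5,0],[0,0,0,0,0,0]]]'; python3 -m creep '[[[0,0,0,0,0,0],[0,0,0,0,0,0],[0,0,0,0,0,0],[0,0,0,0,0,0],[0,0,0,0,0,0]]]' 1 20; python3 -m creep '[[[0,0,0,0,0,0],[0,0,0,0,0,0],[0,0,0,0,0,0]]]'
```

```text
time: 18.03
tool_pos: [0.5834, 0.0109, 0.236]
tool_rot: [-3.141, -0.001, -3.118]
contact_force: [0.3, -0.1, 0.0]
opening: 0.092
time: 18.45
tool_pos: [0.5839, 0.0109, 0.2376]
tool_rot: [-3.141, 0.001, -3.118]
contact_force: [-0.3, 0.7, 0.4]
opening: 0.0631
time: 18.7
tool_pos: [0.5839, 0.011, 0.2376]
tool_rot: [-3.141, 0.002, -3.118]
contact_force: [-0.2, 0.3, -0.4]
opening: 0.0579
```

```bash
python3 -m creep '[[[0,0,10,0,0,0],[0,0,25,0,0,0],[0,0,20,0,0,0],[0,0,5,0,0,0],[0,0,0,0,0,0]]]'
python3 -m creep '[[[-8,15,0,0,0,-2],[-16,30,0,0,0,-2],[-17,33,0,0,0,-2],[-17,33,0,0,0,-2],[-17,33,0,0,0,0]]]'
python3 -m creep '[[[-17,33,0,0,0,0],[-17,33,0,0,0,0],[-17,33,0,0,0,0],[-8,16,0,0,0,0],[0,0,0,0,0,0]]]'
python3 -m creep '[[[0,0,0,0,0,0],[0,0,0,0,0,0]]]';python3 d.py 441.6 289.7 194 172.9
```

```text
time: 19.12
tool_pos: [0.5829, 0.0111, 0.3]
tool_rot: [-3.141, -0.003, -3.118]
contact_force: [-0.9, -0.1, -1.1]
opening: 0.0578
time: 19.53
tool_pos: [0.5075, 0.1527, 0.2975]
tool_rot: [-3.139, -0.0, 3.008]
contact_force: [0.0, 0.1, -1.7]
opening: 0.058
time: 19.95
tool_pos: [0.44, 0.2768, 0.2935]
tool_rot: [-3.137, -0.007, 3.011]
contact_force: [0.0, -0.7, -1.1]
opening: 0.0579
time: 20.12
tool_pos: [0.4392, 0.2772, 0.2923]
tool_rot: [-3.136, -0.009, 3.015]
contact_force: [0.5, -0.1, -1.1]
opening: 0.058
delta [  2.4  12.5 -98.3] [ 0.26 -0.55  0.17] open 58.0 t 20.1167
```

```bash
python3 -m creep '[[[2,8,-20,0.3,-0.5,0],[0,5,-25,0,0,0],[0,0,-15,0,0,0],[0,0,0,0,0,0],[0,0,0,0,0,0]]]'
python3 d.py 441.6 289.7 194 172.9
```

```text
time: 20.53
tool_pos: [0.4451, 0.2853, 0.2302]
tool_rot: [3.141, 0.002, 3.007]
contact_force: [-1.1, -0.7, -0.3]
opening: 0.058
delta [ -3.5   4.4 -36.2] [-0.03  0.13  0.6 ] open 58.0 t 20.5333
```

```bash
python3 -m creep '[[[-3,4,-8,0,0.1,0.5],[0,0,-10,0,0,0],[0,0,-6,0,0,0],[0,0,0,0,0,0],[0,0,0,0,0,0]]]'
python3 d.py 441.6 289.7 194 172.9
```

```text
time: 20.95
tool_pos: [0.4439, 0.2878, 0.2063]
tool_rot: [3.139, 0.004, 3.013]
contact_force: [-0.1, -0.0, -1.9]
opening: 0.0581
delta [ -2.3   1.9 -12.3] [-0.1   0.22  0.25] open 58.1 t 20.95
```

```bash
python3 -m creep '[[[-2,2,-5,0,0.2,0.2],[0,0,-5,0,0,0],[0,0,-2,0,0,0],[0,0,0,0,0,0],[0,0,0,0,0,0]]]'
python3 d.py 441.6 289.7 193 172.9
```

```text
time: 21.37
tool_pos: [0.4418, 0.2904, 0.1939]
tool_rot: [3.139, 0.001, 3.018]
contact_force: [0.9, 0.4, -1.1]
opening: 0.0577
delta [-0.2 -0.7 -0.9] [-0.14  0.09 -0.  ] open 57.7 t 21.3667
```

```bash
python3 -m creep '[[[0,0,-2,0,0,0],[0,0,0,0,0,0],[0,0,0,0,0,0]]]'
python3 -m creep '[[[0,0,0,0,0,0],[0,0,0,0,0,0],[0,0,0,0,0,0],[0,0,0,0,0,0],[0,0,0,0,0,0]]]' -1
python3 -m creep '[[[0,0,0,0,0,0],[0,0,0,0,0,0],[0,0,0,0,0,0],[0,0,0,0,0,0]]]'
python3 -m creep '[[[0,0,10,0,0,0],[0,0,25,0,0,0],[0,0,35,0,0,0],[0,0,30,0,0,0],[0,0,0,0,0,0]]]'
python3 -m creep '[[[8,-16,0,0,0,3],[17,-33,0,0,0,4],[17,-33,0,0,0,4],[17,-33,0,0,0,4],[8,-16,0,0,0,0]]]'; python3 d.py 589 14.2 194 187.9
python3 - <<'E'
from h import *
t=viewer.read_camera("top")
A=cv2.resize(t[175:245,210:265],(440,560),interpolation=cv2.INTER_CUBIC)
B=cv2.resize(t[195:310,105:155],(244,560),interpolation=cv2.INTER_CUBIC)
cv2.imwrite("pics/p6.png",np.hstack([A,B]))
E
```

```text
time: 21.62
tool_pos: [0.4421, 0.2907, 0.1929]
tool_rot: [3.138, 0.003, 3.018]
contact_force: [-0.3, -0.1, -0.3]
opening: 0.058
time: 22.03
tool_pos: [0.4424, 0.2908, 0.1933]
tool_rot: [3.137, 0.004, 3.018]
contact_force: [0.1, -0.8, -0.6]
opening: 0.0867
time: 22.37
tool_pos: [0.4424, 0.2907, 0.1933]
tool_rot: [3.137, 0.004, 3.018]
contact_force: [0.3, 0.4, 0.8]
opening: 0.0916
time: 22.78
tool_pos: [0.4413, 0.2901, 0.2977]
tool_rot: [3.14, -0.0, 3.018]
contact_force: [1.2, 0.7, 0.9]
opening: 0.0922
time: 23.2
tool_pos: [0.5079, 0.1584, 0.3033]
tool_rot: [3.136, 0.008, -2.981]
contact_force: [-0.8, -0.3, -0.4]
opening: 0.0916
delta [  81.1 -144.2 -109.3] [-0.37  0.42 -1.31] open 91.6 t 23.2
```

View pics/p6.png

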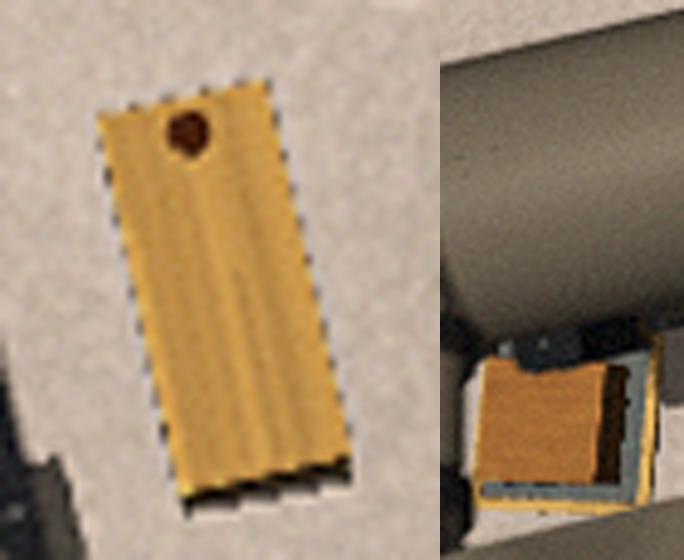

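The card box stands in the square tray, and the pencil box is unmoved. Now the pencil box.

```bash
python3 -m creep '[[[17,-32,0,-0.4,0.4,-1],[18,-33,0,0,0,0],[18,-33,-5,0,0,0],[18,-28,-10,0,0,0],[8,-14,-10,0,0,0]]]'
python3 -m creep '[[[0,0,0,0,0,0],[0,0,0,0,0,0],[0,0,0,0,0,0]]]'; python3 d.py 589 14.2 191 187.9
```

```text
time: 23.67
tool_pos: [0.5889, 0.0133, 0.2812]
tool_rot: [-3.14, 0.005, -3.002]
contact_force: [0.6, 0.3, -0.1]
opening: 0.0917
time: 23.92
tool_pos: [0.5891, 0.0108, 0.2791]
tool_rot: [-3.141, 0.001, -3.008]
contact_force: [0.7, 0.1, -0.4]
opening: 0.0919
delta [ -0.1   3.4 -88.1] [0.01 0.07 0.24] open 91.9 t 23.9167
```

```bash
python3 -m creep '[[[0,1,-15,0,0,0],[0,0,-15,0,0,0],[0,0,-5,0,0,0],[0,0,0,0,0,0],[0,0,0,0,0,0]]]'; python3 d.py 589 14.2 191 187.9
```

```text
time: 24.33
tool_pos: [0.5872, 0.0185, 0.2469]
tool_rot: [3.141, 0.004, -3.002]
contact_force: [0.5, 0.4, -0.6]
opening: 0.0919
delta [  1.8  -4.3 -55.9] [-0.05  0.24 -0.13] open 91.9 t 24.3333
```

```bash
python3 -m creep '[[[1,-6,-15,0,0.2,0],[1,0,-18,0,0,0],[0,0,-8,0,0,0],[0,0,0,0,0,0],[0,0,0,0,0,0]]]'; python3 d.py 589 14.2 191 187.9
```

```text
time: 24.75
tool_pos: [0.59, 0.0152, 0.2102]
tool_rot: [-3.141, 0.008, -2.998]
contact_force: [0.4, 0.5, 0.3]
opening: 0.0917
delta [ -1.   -1.  -19.2] [-0.03  0.46 -0.34] open 91.7 t 24.75
```

```bash
python3 -m creep '[[[-1,-2,-8,0,0.5,-0.3],[0,0,-7,0,0,0],[0,0,-4,0,0,0],[0,0,0,0,0,0],[0,0,0,0,0,0]]]'; python3 d.py 589 14.2 191 187.9
```

```text
time: 25.17
tool_pos: [0.5895, 0.0133, 0.1923]
tool_rot: [-3.141, 0.002, -3.003]
contact_force: [1.0, -0.3, 0.9]
opening: 0.0921
delta [-0.5  0.9 -1.3] [-0.    0.13 -0.04] open 92.1 t 25.1667
```

```bash
python3 -m creep '[[[0,0,0,0,0,0],[0,0,0,0,0,0],[0,0,0,0,0,0],[0,0,0,0,0,0],[0,0,0,0,0,0]]]' 1 30; python3 -m creep '[[[0,0,0,0,0,0],[0,0,0,0,0,0],[0,0,0,0,0,0]]]'
python3 -m creep '[[[0,0,8,0,0,0],[0,0,20,0,0,0],[0,0,20,0,0,0],[0,0,5,0,0,0],[0,0,0,0,0,0]]]'
python3 d.py 595 -243.8 196 193.3
```

```text
time: 25.58
tool_pos: [0.5898, 0.0133, 0.1929]
tool_rot: [-3.141, 0.003, -3.003]
contact_force: [-0.4, -0.9, 0.3]
opening: 0.0632
time: 25.83
tool_pos: [0.5898, 0.0133, 0.1931]
tool_rot: [-3.141, 0.004, -3.003]
contact_force: [-0.0, -0.2, -0.4]
opening: 0.0534
time: 26.25
tool_pos: [0.5884, 0.0134, 0.2467]
tool_rot: [3.141, -0.003, -3.003]
contact_force: [-0.3, 0.5, -1.4]
opening: 0.0535
delta [   6.6 -257.2  -50.7] [-0.03 -0.17  5.37] open 53.5 t 26.25
```

```bash
python3 -m creep '[[[0,-15,0,0,0,2],[1,-33,0,0,0,2],[1,-35,0,0,0,1.5],[1,-35,0,0,0,0],[1,-35,0,0,0,0]]]'
python3 -m creep '[[[1,-35,0,0,0,0],[1,-33,0,0,0,0],[0,-22,0,0,0,0],[0,-8,0,0,0,0],[0,0,0,0,0,0]]]'
python3 -m creep '[[[0,0,0,0,0,0],[0,0,0,0,0,0]]]'; python3 d.py 595 -243.8 196 193.3
```

```text
time: 26.67
tool_pos: [0.591, -0.1367, 0.2439]
tool_rot: [3.136, -0.005, -2.891]
contact_force: [1.2, -0.3, -2.9]
opening: 0.0536
time: 27.08
tool_pos: [0.5903, -0.2463, 0.238]
tool_rot: [3.134, -0.011, -2.897]
contact_force: [0.1, 0.5, -2.3]
opening: 0.0538
time: 27.25
tool_pos: [0.5898, -0.2452, 0.2364]
tool_rot: [3.131, -0.013, -2.898]
contact_force: [0.5, -0.7, -3.5]
opening: 0.054
delta [  5.2   1.4 -40.4] [-0.4  -0.84 -0.65] open 54.0 t 27.25
```

```bash
python3 -m creep '[[[5,1,-8,-0.4,-0.8,-0.6],[0,0,-10,0,0,0],[0,0,-5,0,0,0],[0,0,0,0,0,0],[0,0,0,0,0,0]]]'; python3 d.py 595 -243.8 196 193.3
```

```text
time: 27.67
tool_pos: [0.5953, -0.2371, 0.2112]
tool_rot: [3.138, -0.003, -2.901]
contact_force: [1.0, -0.4, -2.5]
opening: 0.054
delta [ -0.3  -6.7 -15.2] [-0.17 -0.22 -0.49] open 54.0 t 27.6667
```

```bash
python3 - <<'E'
from h import *
s=viewer.read_camera("scene")
cv2.imwrite("pics/p7.png",cv2.resize(s[215:320,95:195],(600,600),interpolation=cv2.INTER_CUBIC))
E
```

```text
(no output)
```

View pics/p7.png

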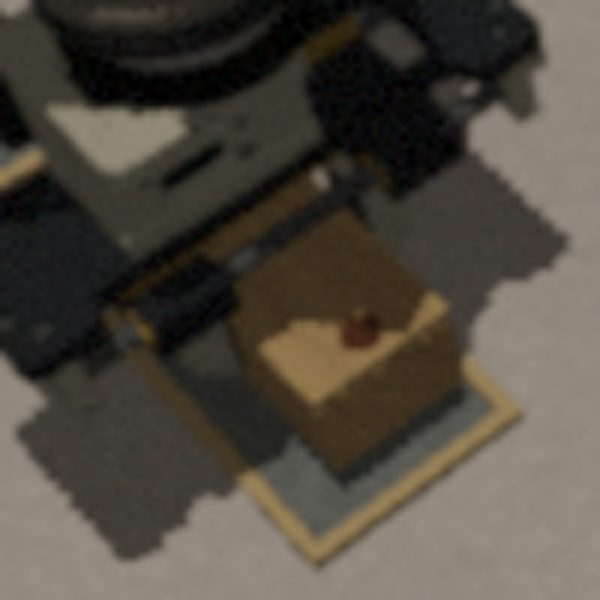

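The pencil box hangs level and in line just above the long tray. It needs about 7 mm in -y.

```bash
python3 -m creep '[[[0,-7,-3,-0.2,-0.2,-0.5],[0,0,-5,0,0,0],[0,0,-3,0,0,0],[0,0,0,0,0,0],[0,0,0,0,0,0]]]'; python3 d.py 595 -243.8 196 193.3
```

```text
time: 28.13
tool_pos: [0.5954, -0.245, 0.2002]
tool_rot: [-3.14, 0.001, -2.911]
contact_force: [-0.3, -0.1, -2.2]
opening: 0.0537
delta [-0.4  1.2 -4.2] [0.09 0.06 0.06] open 53.7 t 28.1333
```

```bash
python3 -m creep '[[[0,1,-2,0,0,0],[0,0,-2,0,0,0],[0,0,0,0,0,0],[0,0,0,0,0,0]]]'; python3 d.py 595 -243.8 196 193.3
```

```text
time: 28.47
tool_pos: [0.5954, -0.2442, 0.1963]
tool_rot: [-3.139, 0.001, -2.911]
contact_force: [-0.4, 0.9, -2.7]
opening: 0.0542
delta [-0.4  0.4 -0.3] [0.11 0.11 0.08] open 54.2 t 28.4667
```

```bash
python3 -m creep '[[[0,0,-1.5,0,0,0],[0,0,0,0,0,0],[0,0,0,0,0,0]]]'
python3 -m creep '[[[0,0,0,0,0,0],[0,0,0,0,0,0],[0,0,0,0,0,0],[0,0,0,0,0,0],[0,0,0,0,0,0]]]' -1
python3 -m creep '[[[0,0,0,0,0,0],[0,0,0,0,0,0],[0,0,0,0,0,0],[0,0,0,0,0,0]]]'
python3 -m creep '[[[0,0,10,0,0,0],[0,0,25,0,0,0],[0,0,35,0,0,0],[0,0,35,0,0,0],[0,0,25,0,0,0]]]'
python3 -m creep '[[[-5,20,15,0,0,0],[-10,35,15,0,0,0],[-15,35,10,0,0,0],[-15,35,0,0,0,0],[-15,35,0,0,0,0]]]'
python3 -m creep '[[[-15,35,0,0,0,0],[-15,30,0,0,0,0],[-10,20,0,0,0,0],[0,0,0,0,0,0],[0,0,0,0,0,0]]]'
python3 - <<'E'
from h import *
s=viewer.read_camera("scene");t=viewer.read_camera("top")
cv2.imwrite("pics/t8.png",t);cv2.imwrite("pics/s8.png",s)
cv2.imwrite("pics/p8.png",cv2.resize(t[120:320,105:405],(800,533),interpolation=cv2.INTER_CUBIC))
cv2.imwrite("pics/p9.png",cv2.resize(s[100:330,60:380],(800,575),interpolation=cv2.INTER_CUBIC))
E
```

```text
time: 28.72
tool_pos: [0.5956, -0.2443, 0.1969]
tool_rot: [-3.138, 0.003, -2.911]
contact_force: [-0.4, 0.7, -3.3]
opening: 0.054
time: 29.13
tool_pos: [0.5962, -0.2445, 0.1979]
tool_rot: [-3.136, 0.005, -2.911]
contact_force: [-0.1, -0.6, 0.6]
opening: 0.0829
time: 29.47
tool_pos: [0.5963, -0.2445, 0.1979]
tool_rot: [-3.136, 0.005, -2.911]
contact_force: [0.0, -0.4, -0.9]
opening: 0.0918
time: 29.88
tool_pos: [0.5937, -0.2432, 0.3271]
tool_rot: [3.137, -0.007, -2.911]
contact_force: [0.1, -0.6, 0.2]
opening: 0.0916
time: 30.3
tool_pos: [0.5327, -0.0854, 0.3809]
tool_rot: [-3.132, 0.01, -2.92]
contact_force: [-0.2, 1.3, 0.2]
opening: 0.0919
time: 30.72
tool_pos: [0.4858, 0.0095, 0.3869]
tool_rot: [-3.131, 0.017, -2.914]
contact_force: [0.7, -0.0, 0.1]
opening: 0.0919
```

View pics/p8.png

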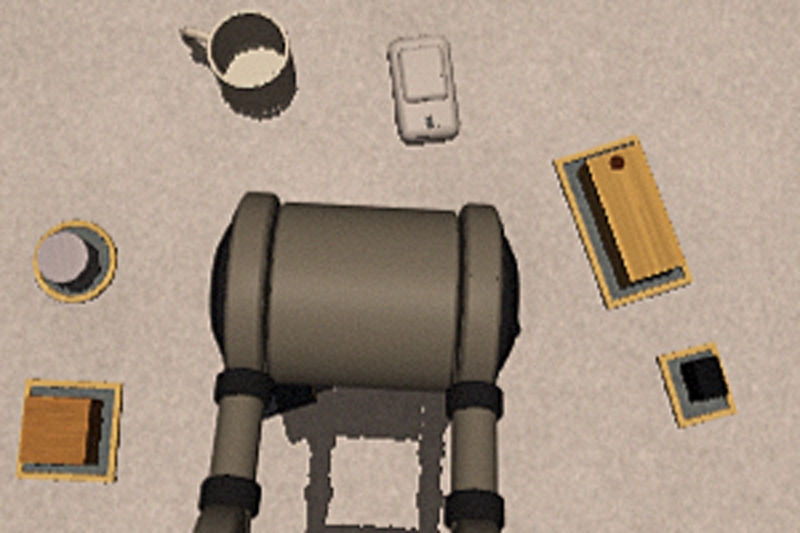

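View pics/p9.png

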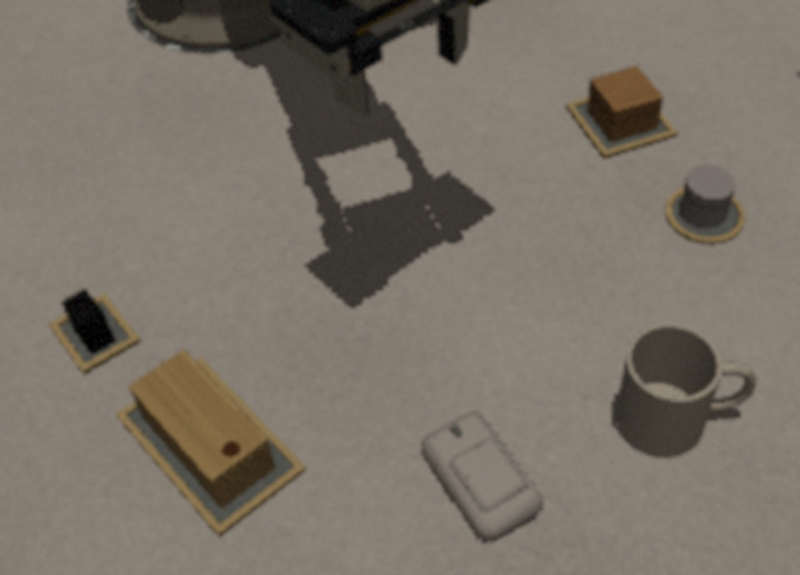

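All four containers stand in their trays. I check the numbers from the top-face centres in the top view: tin (66,257), card (59,430), pencil (637,215), pin (706,377).

```bash
python3 - <<'E'
from h import *
for n,u,z,c in(("tin",(66,257),.047,(598.7,280.5)),("card",(59,430),.049,(441.6,289.7)),("pencil",(637,215),.051,(595,-243.8)),("pin",(706,377),.047,(435.4,-292.8))):
    w=ray("top",(np.array(u)+.5)/2.6667-.5+[105,120],z)[0,:2]*1000;print(n,w-c,np.linalg.norm(w-c))
E
```

```text
tin [-2.5392 -3.1223] 4.024484886992533
card [ 0.4136 -2.9188] 2.9479393037288584
pencil [-3.603  -2.9361] 4.647814248247755
pin [5.4696 2.9519] 6.215311754615391
```

```bash
python3 -c "
from cell import robot
print(robot.hand_in())"
```

```text
the job is handed in; nothing more can be done
None
```

I moved all four containers, in order from the top down, into their own trays and handed the job in at about 31 s of the 115 s allowed. The hand-in gives no verdict, so these are my own last checks.

| Container | Distance from tray centre (limit 14 mm) |
|---|---|
| Round tin | about 4 mm |
| Cardboard box | about 3 mm |
| Pencil box | about 5 mm |
| Pin box | about 6 mm |

- **Placing:** the last top and scene pictures show all four upright and flat inside their rims. The three boxes look in line with their trays. I did not measure those angles afterwards. At release the gripper was within about 1° of each box's measured tray angle.
- **Bystanders:** the mug and mouse look unmoved, and the gripper was open and clear of everything.
- **What went wrong:** during the first grasp the arm drifted about 10 mm, and a finger nudged the pin box sideways on the tin before gripping. It stayed upright. After that I checked and corrected the position before each grip.

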